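Power up the throttle bench at idle, then set 70

TASK

Start up the throttle test bench: first pull the hand-throttle lever fully back to its idle stop, then, with it still at idle, turn the master switch on the supply box fully on, and then bring the throttle lever up to 70 on its scale (the seventh mark from idle) and let go of it there. Leave the other things on the bench where they lie.

Things in the scene. Friction and masses are not known exactly. Their poses are not given: they have to be found in the camera images.
- throttle: Hand-throttle control head, fixed to the bench: black housing 178 x 98 mm on an aluminium flange 200 x 116 x 8 mm, topped by a black half drum (radius 75 mm, 90 mm wide, top 153 mm high) with a slot from which the lever stands up. Origin: centre of the underside, at bench height. x: the lever's swing from idle to full, away from the robot, up to 25 degrees off; z up. Lever pivot: 78 mm above the origin.
- throttle_scale70 (a point): Mark 70 of the scale, on top of the drum at mid slot. White marks on both sides of the slot: eleven, ten equal divisions from 0 (idle, towards the robot) to 100 (full, away from it); the longer marks are 0, 50 and 100. The lever's thin pointer blade passes just above them. Frame parallel to the head's.
- throttle_lever (a joint): Throttle lever's angle, rad, about the drum's axis (the head's y): 0 = idle stop, leaning 0.6 rad from upright to the head's -x; 0.6 = upright (mark 50); 1.2 = full stop, leaning 0.6 rad to +x. A division is 0.12 rad: 70 is at 0.84. Stiff friction hinge: 2 to 4 N at the handle move it; no spring, stays where it is left.
- lever_grip (a point): Centre of the lever's handle: a round black bar 24 mm thick, 98 mm long, level, along the head's y (across the swing), 175 mm from the pivot. A steel arm, 12 mm along the swing and 10 mm wide, joins the bar's middle to the pivot. The frame turns with the lever; at joint value 0 it is parallel to the head's.
- supply_box: Bench supply: grey steel box 200 x 150 x 78 mm, fixed, the master switch on top (turning axis 30 mm from the box's centre towards -x) and two terminal studs 26 mm tall at the +x end of the top. Origin: centre of the underside; x away from the robot, up to 25 degrees off; z up.
- isolator (a joint): Master switch's angle, rad: 0 = off (nose of its grip along the box's +x, at the narrow white mark); 1.047 = on (60 degrees clockwise seen from above, at its stop, nose at the broad white mark). Stiff (about 0.12 N m), no spring, stays where it is left.
- isolator_grip (a point): Centre of the master switch's grip, on the turning axis, 122 mm above the bench: an upright grey bar 75 mm long, 18 mm thick, 32 mm tall (106 to 138 mm above the bench), with a pointed nose and a white line on top of its nose half. x points along the bar to the nose and turns with it.
- ecu: Bystander: opened engine control unit, aluminium tray with green board, 190 x 170 x 35 mm, loose; origin centre of underside.
- read_tool: Bystander: aluminium interface box with orange end frames, 170 x 122 x 38 mm, loose; origin centre of underside.
- multimeter: Bystander: black hand multimeter lying on its back, 160 x 78 x 40 mm, loose; origin centre of underside, x along its length.
- screwdriver: Bystander: screwdriver lying on the bench, 200 mm long, loose, x along its length.
- mug: Bystander: white mug, 80 mm across, 95 mm tall, loose; origin centre of underside.
- tape_roll: Bystander: roll of black tape lying flat, 100 mm across, 19 mm high, loose; origin centre of underside.
- ecu_cover: Bystander: ribbed aluminium cover of the control unit, 160 x 130 x 17 mm, loose; origin centre of underside.
Mind the look-alikes: they are no part of the job. Leave any yellow look-alike of the throttle alone.

How it is judged:
On the way, in this order (a step that is already met when the one before it is completed fails the run):
1. the throttle lever is back at its idle stop (within 0.05 rad), the master switch still off (value of joint throttle_lever below 0.05 rad and value of joint isolator below 0.3 rad), for 0.2 s.
2. the master switch is fully on (within 0.1 rad of its stop) with the throttle lever still at idle (within 0.06 rad) (value of joint isolator above 0.947 rad and value of joint throttle_lever below 0.06 rad), for 0.2 s.
At the end, for the whole second after the job is handed in: The throttle lever stands still at 70 on its scale (0.84 rad, within 0.05 rad, less than half a division), released, and the master switch is on (within 0.1 rad of its on stop) (value of joint throttle_lever between 0.79 and 0.89 rad and value of joint isolator above 0.947 rad and velocity of joint throttle_lever between -0.05 and 0.05 rad/s); the robot touches nothing.
It fails at once if one of the loose bystanders is shoved more than 30 mm from its place (distance of any of ecu, read_tool, multimeter, screwdriver, mug, tape_roll, ecu_cover from where it was at the start of the episode above 0.03 m).
It also fails if it takes over 70 s, if anything falls off the work surface, if the arm or the gripper's body presses on something with over 40 N, if the wrist force passes 120 N, or if a joint passes its speed limit or range.

ROBOT

A 6-joint arm with a two-finger parallel gripper is mounted at the origin on the work surface. World frame = base frame: x ahead of the robot, y to its left, z up, the work surface at z = 0. Lengths are in m, angles in rad, forces in N, time in s.
With the tool pointing down it reaches from about 0.375 to 0.975 m from the base axis. Payload 3.8 kg.
Tool frame: the origin (TCP) lies on the centre line of the jaws, within the pads' length; the fingertips stand 25 mm ahead of it and the grasp point (between the pads) lies 6 mm ahead of it; y points along the fingers, z is the direction in which the jaws open and shut, and the axes are right-handed (so a half turn about y gives the same grasp; the last joint's range is limited). The gripper opens to 85 mm and grips with 20 to 120 N. Pads are 22 mm wide; open, the fingers measure 114 mm over their backs; the gripper's body (76 mm by 85 mm) begins 54 mm behind the grasp point. The pads swing forward as they close: fully open they stand 13 mm farther back than shut.
Start: joints at [-0.037, 0.264, 1.604, -0, 1.274, -0.037], TCP at [0.675, -0, 0.256] pointing down, gripper open.
Joint ranges: [-2.63, 2.63], [-0.94, 2.18], [0.31, 2.57], [-1.31, 4.45], [0, 2.66], [-2.55, 2.55]. Speed limits (rad/s): [2.57, 2.57, 3.14, 3.14, 3.14, 3.14].

INTERFACE

Orientations are given as a rotation vector (axis times angle).
In Python, from workcell import bot gives the robot as it stands.
- The arm moves only by the shell command python3 -m jog 'ROWS' [FORCE]. ROWS is JSON, a list of rows, each a list of 5 numbers: the shift along the world's x, y, z in mm, then the turn about the world's z in degrees, then the finger opening in mm, from 0 to 85.4. A call has exactly 10 rows; each row is the pose to reach, as a shift and turn from the pose commanded when the call began; what a row does not reach only later rows make up. A row lasts 1/8 s, in which the tool goes at most 62.5 mm and 10.7 degrees, less where a joint would pass 70% of its speed; a pose out of reach is approached as far as the arm can. A call with a gripper value outside its range is refused whole. The fingers move at their own pace and stop on an object; FORCE is the grip in N (left out, the last holds). Time passes only in rows, so rows that repeat a pose let the fingers close, or fill a call up. It gives the time, the measured TCP pose, the force and the opening at its end, in the units of the state.
- bot.read_state(): the state, without advancing time (a new reading comes with each control period).
- bot.read_camera(name): name is "scene" or "side" or "wrist"; returns a dict with "pixels" (480x640x3 uint8, red, green, blue), "fx", "fy", "cx", "cy" (pixels), "R" (3x3) and "t" (3): a world point X has camera coordinates R X + t. Camera axes: x right, y down, z forward; pixel columns grow to the right and rows downward; lengths in m; the calibration is good to about 2 mm. A picture is of the moment at which its call begins. There is no depth.
- bot.finish_job(): hands the job in, once; it reports no verdict.
The state is a dict: "time": time; "q": joint angles; "joint_vel": joint speeds; "joint_torque": joint torques, N m; "tool_pos": TCP position; "tcp_rot": TCP orientation; "wrist_force": force on the tool from outside, world axes, zero at the start; "torque": the same for the moment, N m; "width": opening from 0.0 (shut) to 1.0 (fully open).
Only numpy, scipy, OpenCV 4.12 (cv2) and the standard library are available. Lean on these libraries where they do the work, as an engineer would, in place of code of your own. Each camera call takes 0.05 s, during which the arm holds its last target.

## Working session

There is one attempt and no reset: what is moved stays moved. The work goes in short steps, Python scripts to look and compute and a shell command to move; the robot and the scene stay as the last step left them, time stands still between calls to the robot, and variables do not carry over. Pictures are saved under pics/ and viewed, and the job is handed in when it is done.

```bash
mkdir -p pics; ls; python3 - <<'E'
from workcell import bot
import cv2
s=bot.read_state(); print(s)
for n in ["scene","side","wrist"]:
    c=bot.read_camera(n); cv2.imwrite(f"pics/{n}0.png",c["pixels"][:,:,::-1]); print(n,c["fx"],c["cx"],c["cy"],c["R"],c["t"])
E
```

```text
pics
{'time': 0.0, 'q': array([-3.69204715e-02,  2.64771252e-01,  1.60537836e+00, -1.11041530e-05,
        1.27370770e+00, -3.69226164e-02]), 'joint_vel': array([-1.65474776e-03, -3.64702798e-04,  1.33493806e-04,  8.02500329e-05,
        1.14737627e-03,  7.54151730e-04]), 'joint_torque': array([ 6.10465631e-04, -5.15121067e+01, -3.67308676e+01, -4.07824507e-05,
        1.31324201e-02,  1.46811578e-05]), 'tool_pos': array([6.74320223e-01, 6.01289933e-06, 2.54947422e-01]), 'tcp_rot': array([-1.21081502,  1.21089676, -1.2080708 ]), 'wrist_force': array([-0.06178686, -0.08604416, -0.60927932]), 'torque': array([ 0.01166412,  0.02630622, -0.01077027]), 'width': 1.002132842714926}
scene 485.0507789262427 322.7395175991703 230.22773330984896 [[-0.57872407  0.81552146 -0.00178606]
 [ 0.59968189  0.42407009 -0.67863553]
 [-0.55268443 -0.39381379 -0.73447302]] [ 0.3688473  -0.16795405  1.50029857]
side 483.41039175335044 316.7458195100715 231.41314226312628 [[-0.97693719 -0.2128346  -0.01718013]
 [-0.15041433  0.7430586  -0.65210387]
 [ 0.15155611 -0.63448038 -0.75793495]] [0.47432624 0.24548654 1.26129784]
wrist 357.1586791288859 325.5622157007979 242.86604647986098 [[ 9.99999768e-01  2.01816982e-04 -6.50148558e-04]
 [ 3.85083587e-04 -9.55258289e-01  2.95772637e-01]
 [-5.61367858e-04 -2.95772819e-01 -9.55258145e-01]] [-0.674281   -0.03943843  0.37851931]
```

View pics/scene0.png

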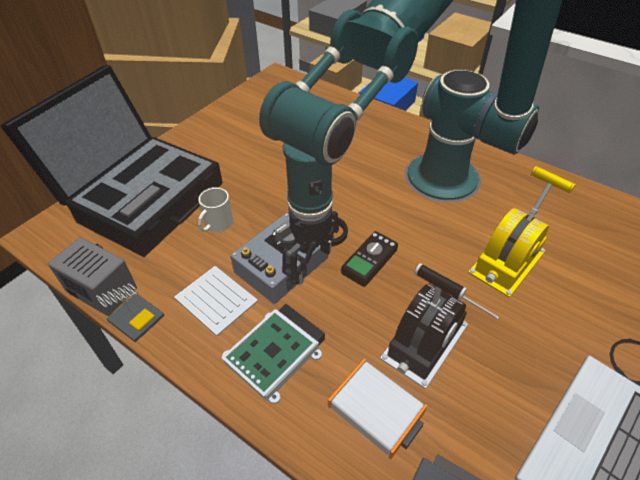

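View pics/side0.png

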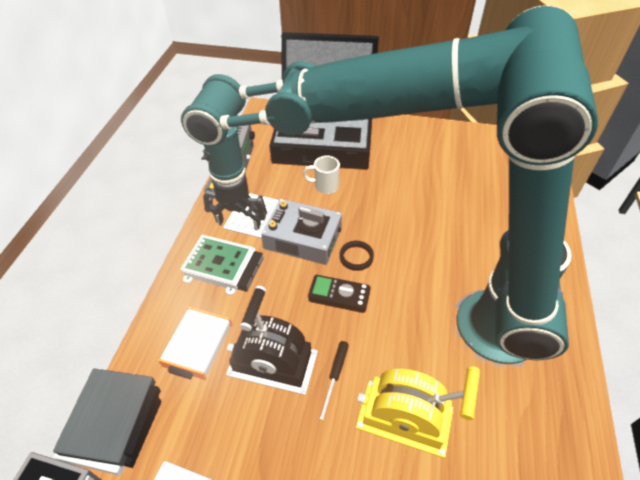

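View pics/wrist0.png

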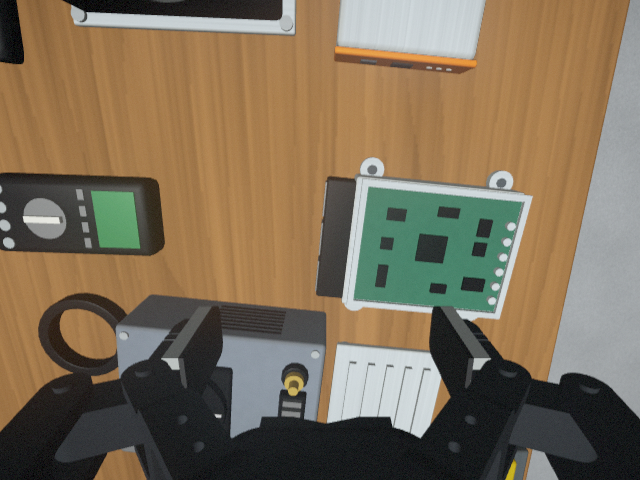

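The side view shows the throttle at about (270,350) with its handle at (255,308), the supply box at (302,230) and the yellow look-alike at (405,410). I'll zoom in for exact pixels.

```bash
cat > h.py <<'E'
import cv2, numpy as np
from workcell import bot
def cam(n,name=None,crop=None,k=4):
    c=bot.read_camera(n)
    if name:
        im=c["pixels"][:,:,::-1]
        if crop:
            x0,y0,x1,y1=crop; im=cv2.resize(im[y0:y1,x0:x1],None,fx=k,fy=k,interpolation=cv2.INTER_CUBIC)
        cv2.imwrite(f"pics/{name}.png",im)
    return c
def ray(c,u,v):
    d=np.array([(u-c["cx"])/c["fx"],(v-c["cy"])/c["fy"],1.]); R=np.array(c["R"])
    o=-R.T@np.array(c["t"]); d=R.T@d; return o,d/np.linalg.norm(d)
def onz(c,u,v,z):
    o,d=ray(c,u,v); return o+d*(z-o[2])/d[2]
def tri(c1,p1,c2,p2):
    A=[];b=[]
    for c,p in((c1,p1),(c2,p2)):
        o,d=ray(c,*p); P=np.eye(3)-np.outer(d,d); A.append(P);b.append(P@o)
    A=np.vstack(A);b=np.hstack(b); x=np.linalg.lstsq(A,b,rcond=None)[0]; return x,np.linalg.norm(A@x-b)
def proj(c,X):
    p=np.array(c["R"])@X+c["t"]; return c["fx"]*p[0]/p[2]+c["cx"],c["fy"]*p[1]/p[2]+c["cy"]
E
python3 - <<'E'
from h import *
cam("scene","s1",(370,250,510,390),5)
cam("side","d1",(215,275,335,395),5)
cam("side","d2",(245,190,355,270),6)
E
```

```text
(no output)
```

View pics/s1.png

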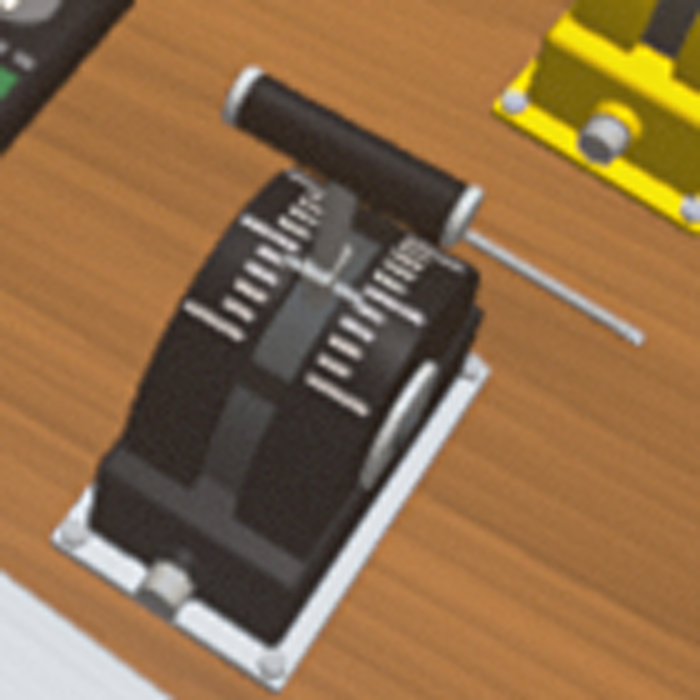

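View pics/d1.png

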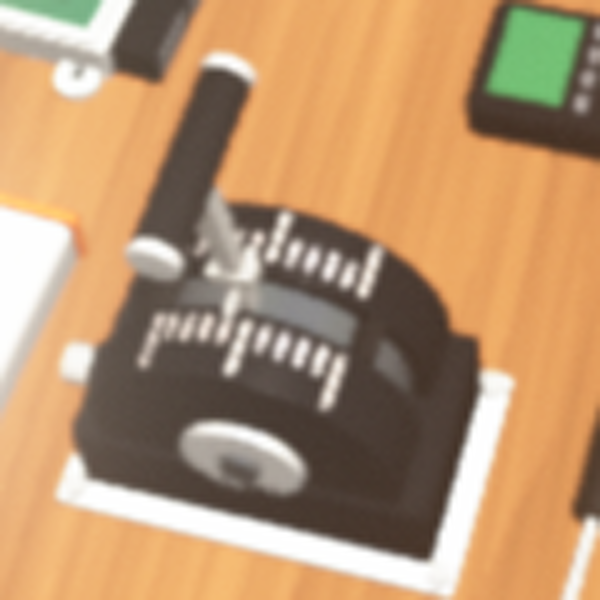

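View pics/d2.png

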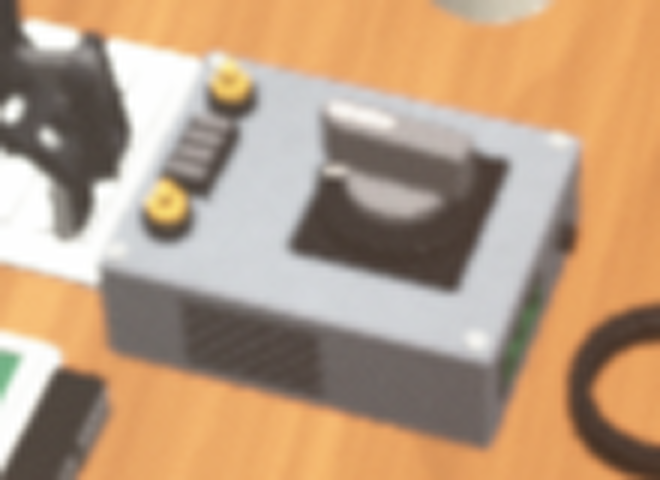

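```bash
cat > m1.py <<'E'
from h import *
S=cam("scene");D=cam("side")
s1=lambda u,v:((u+.5)/5-.5+370,(v+.5)/5-.5+250)
d1=lambda u,v:((u+.5)/5-.5+215,(v+.5)/5-.5+275)
d2=lambda u,v:((u+.5)/6-.5+245,(v+.5)/6-.5+190)
np.set_printoptions(precision=4,suppress=True)
print("flange side");f=[onz(D,*d1(*p),.008) for p in((58,495),(450,594),(514,380))]; print(np.array(f))
print("flange scene");g=[onz(S,*s1(*p),.008) for p in((53,537),(280,690),(489,370))]; print(np.array(g))
def rect(a,b,c): print("centre",(a+c)/2, np.linalg.norm(a-b),np.linalg.norm(b-c))
rect(*f);rect(*g)
print("yaw side",np.degrees(np.arctan2(*(f[0]-f[1])[1::-1])),"scene",np.degrees(np.arctan2(*(g[1]-g[2])[1::-1])))
a=tri(S,s1(243,97),D,d1(230,66)); b=tri(S,s1(465,215),D,d1(155,258)); print(a,b,(a[0]+b[0])/2,np.linalg.norm(a[0]-b[0]))
d=b[0]-a[0];print("handle yaw",np.degrees(np.arctan2(-d[0],d[1])))
bx=[onz(D,*d2(*p),.078) for p in((207,55),(580,143),(490,360),(100,265))];print("box",np.array(bx),np.mean(bx,0))
e=bx[0]+bx[3]-bx[1]-bx[2]; print("box yaw",np.degrees(np.arctan2(e[1],e[0])))
n=[onz(D,*d2(*p),.138) for p in((328,106),(470,145))];print("bar",n,np.mean(n,0),np.linalg.norm(n[0]-n[1]))
e=n[0]-n[1];print(np.degrees(np.arctan2(e[1],e[0])))
E
python3 m1.py
```

```text
flange side
[[0.6515 0.2753 0.008 ]
 [0.4529 0.2841 0.008 ]
 [0.4466 0.1702 0.008 ]]
flange scene
[[0.6439 0.1609 0.008 ]
 [0.6496 0.2757 0.008 ]
 [0.4525 0.2831 0.008 ]]
centre [0.5491 0.2228 0.008 ] 0.19878270129526762 0.11405473941503837
centre [0.5482 0.222  0.008 ] 0.11500438686495154 0.1972513221287912
yaw side -2.51790334950692 scene -2.1490432432420827
(array([0.5677, 0.1745, 0.2557]), np.float64(0.0022181276917375902)) (array([0.5706, 0.2686, 0.2554]), np.float64(0.00030408431819888996)) [0.5692 0.2216 0.2555] 0.09411031406657651
handle yaw -1.7428148282862277
box [[ 0.6584 -0.2622  0.078 ]
 [ 0.4625 -0.2397  0.078 ]
 [ 0.4785 -0.0975  0.078 ]
 [ 0.6716 -0.117   0.078 ]] [ 0.5677 -0.1791  0.078 ]
box yaw -6.169547871901235
bar [array([ 0.5737, -0.1847,  0.138 ]), array([ 0.5033, -0.1734,  0.138 ])] [ 0.5385 -0.179   0.138 ] 0.07130582964269647
-9.07526777758199
```

```bash
python3 -m jog '[[0,0,40,0,85],[0,0,70,0,85],[-20,40,70,0,85],[-40,75,70,0,85],[-60,115,70,-1,85],[-80,150,70,-2,85],[-107,194,70,-2,85],[-107,194,70,-2,85],[-107,194,70,-2,85],[-107,194,70,-2,85]]' 20; python3 - <<'E'
from h import *
cam("side","d3",(195,255,335,395),4);cam("wrist","w3")
E
```

```text
time: 1.65
tool_pos: [0.5686, 0.1931, 0.3263]
tcp_rot: [-1.192, 1.235, -1.236]
wrist_force: [0.1, -1.0, -0.6]
width: 0.994
```

View pics/w3.png

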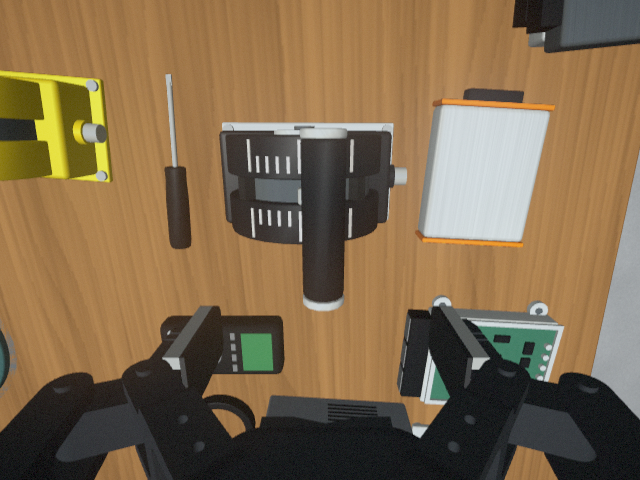

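View pics/d3.png

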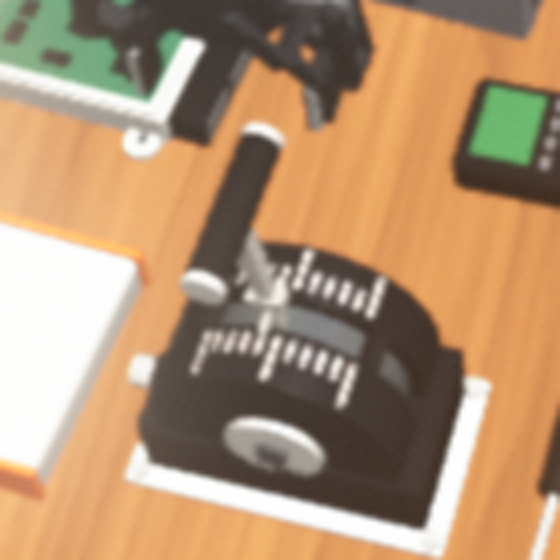

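The wrist view shows the bar at columns 303-344, midway between the fingers at about 195 and 460. I'll check the projection of the TCP and the bar end caps, (323,132) and (323,304), at z=0.254.

```bash
python3 - <<'E'
from h import *
np.set_printoptions(precision=4,suppress=True)
W=cam("wrist"); print(onz(W,323,132,.254),onz(W,323,304,.254)); s=bot.read_state();print(s["tool_pos"])
for z in(.25,.3): print(proj(W,np.array([*s["tool_pos"][:2],z])))
print(onz(W,225,127,.008),onz(W,393,127,.008))
E
```

```text
[0.5702 0.2675 0.254 ] [0.5665 0.171  0.254 ]
[0.5685 0.1931 0.3261]
(np.float64(325.09960543425586), np.float64(266.3618583347688))
(np.float64(325.1140492493413), np.float64(306.552110971819))
[0.4554 0.2773 0.008 ] [0.6503 0.2703 0.008 ]
```

```bash
python3 -m jog '[[0,0,-30,0,85],[0,0,-55,0,85],[0,0,-66,0,85],[0,0,-66,0,85],[0,0,-66,0,50],[0,0,-66,0,20],[0,0,-66,0,10],[0,0,-66,0,10],[0,0,-66,0,10],[0,0,-66,0,10]]' 25; python3 - <<'E'
from h import *
cam("side","d4",(195,255,335,395),4);cam("wrist","w4")
E
```

```text
time: 3.05
tool_pos: [0.5682, 0.1941, 0.2611]
tcp_rot: [-1.192, 1.234, -1.235]
wrist_force: [-2.4, -0.2, 5.6]
width: 0.27
```

View pics/d4.png

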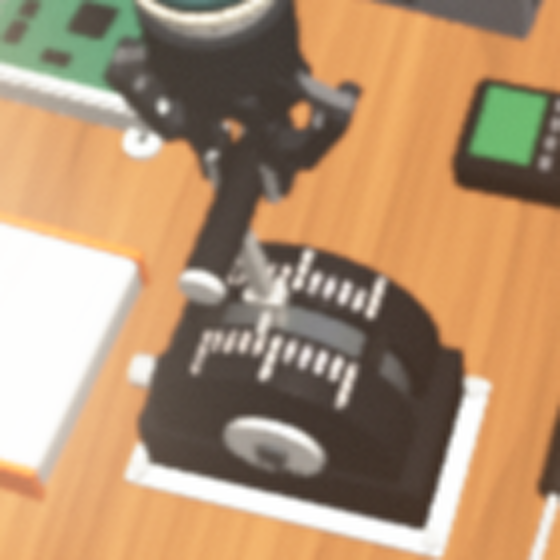

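View pics/w4.png

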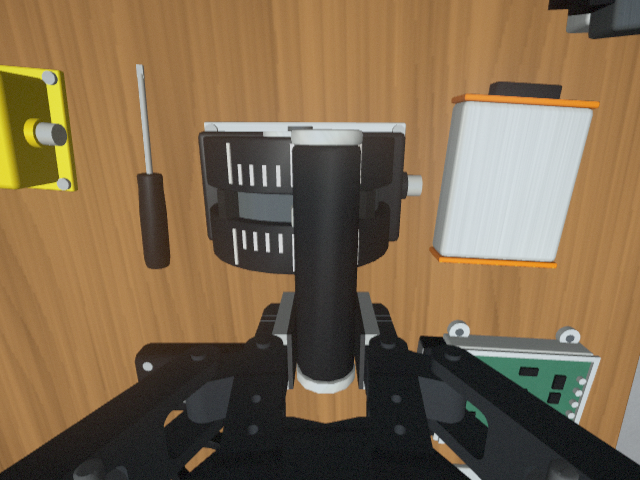

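The side view shows the lever gripped, with pads either side of the bar and width 0.27, about 23 mm. Next I swing it along the arc to idle.

```bash
python3 -m jog '[[-20,1,1,0,10],[-38,2,0,0,10],[-55,2,-2,0,10],[-72,3,-7,0,10],[-88,4,-13,0,10],[-104,4,-20,0,10],[-112,5,-25,0,10],[-119,5,-29,0,10],[-122,5,-31,0,10],[-122,5,-31,0,10]]' ; python3 - <<'E'
from h import *
cam("side","d5",(195,255,335,395),4);cam("scene","s5",(370,230,510,390),4)
E
```

```text
time: 4.4
tool_pos: [0.4485, 0.1991, 0.2307]
tcp_rot: [-1.187, 1.23, -1.237]
wrist_force: [8.6, -1.7, 4.9]
width: 0.266
```

View pics/d5.png

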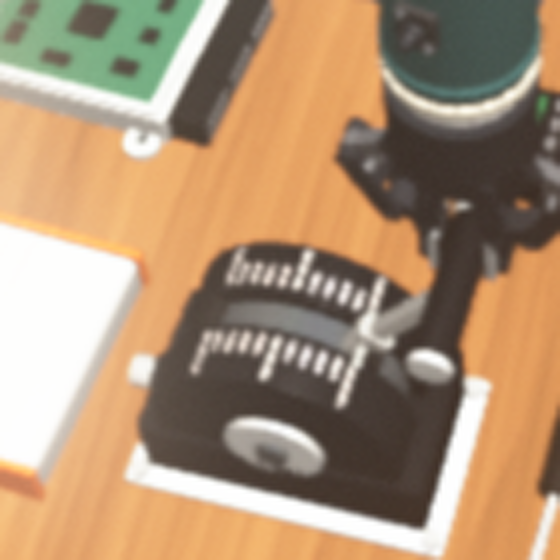

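View pics/s5.png

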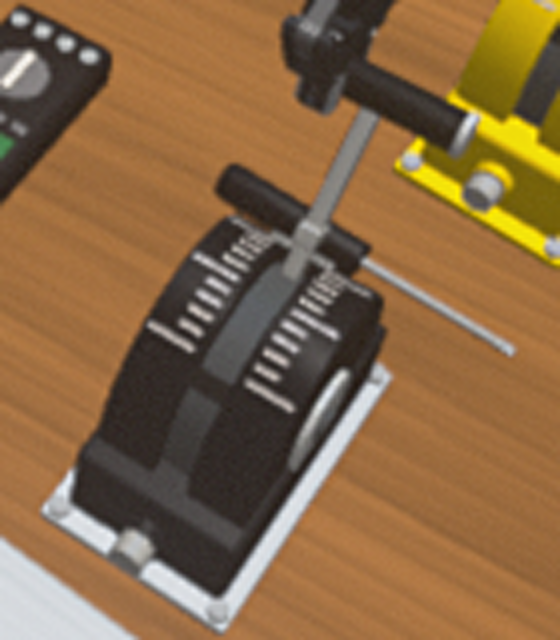

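The pointer sits on the long 0 mark, side crop (375,330), and the force is rising. I press a little more to confirm the stop, then release and lift.

```bash
python3 -m jog '[[-2,0,-1,0,10],[-4,0,-2,0,10],[-4,0,-2,0,10],[-4,0,-2,0,10],[-4,0,-2,0,10],[-4,0,-2,0,10],[-4,0,-2,0,10],[-4,0,-2,0,10],[-4,0,-2,0,10],[-4,0,-2,0,10]]'; python3 -m jog '[[2,0,1,0,20],[2,0,1,0,50],[2,0,1,0,85],[2,0,1,0,85],[2,0,1,0,85],[2,0,1,0,85],[2,0,20,0,85],[2,0,50,0,85],[2,0,85,0,85],[2,0,85,0,85]]'; python3 - <<'E'
from h import *
cam("side","d6",(195,255,335,395),4);cam("scene","s6",(370,230,510,390),4)
E
```

```text
time: 5.75
tool_pos: [0.4483, 0.1991, 0.2307]
tcp_rot: [-1.18, 1.224, -1.241]
wrist_force: [16.5, -2.3, 7.1]
width: 0.271
time: 7.0
tool_pos: [0.4462, 0.1999, 0.3176]
tcp_rot: [-1.184, 1.23, -1.236]
wrist_force: [-0.4, 0.2, 1.3]
width: 0.999
```

View pics/d6.png

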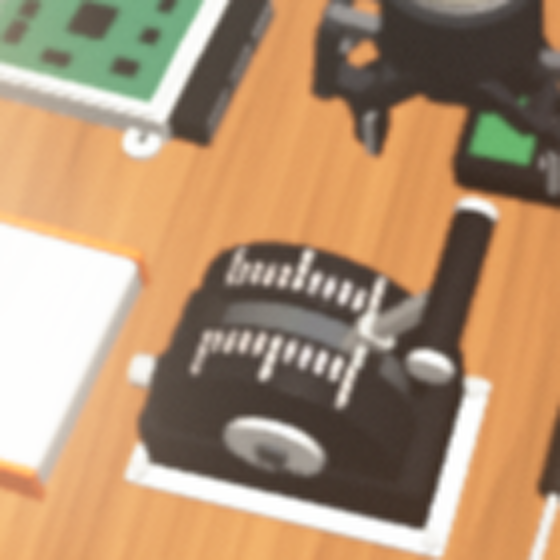

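View pics/s6.png

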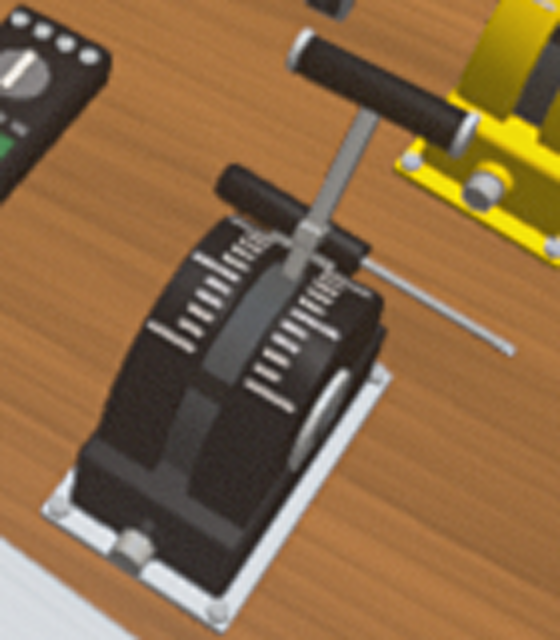

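```bash
python3 -m jog '[[10,-40,0,10,85],[20,-80,0,20,85],[30,-120,0,30,85],[40,-165,0,40,85],[50,-210,0,50,85],[60,-255,0,60,85],[70,-300,0,70,85],[80,-345,0,80,85],[94,-377,-20,84,85],[94,-377,-40,84,85]]'; python3 - <<'E'
from h import *
cam("wrist","w7"); cam("side","d7",(245,180,365,270),6); print(bot.read_state()["q"])
E
```

```text
time: 8.35
tool_pos: [0.5378, -0.18, 0.2703]
tcp_rot: [-1.568, 0.113, -0.111]
wrist_force: [-0.7, -0.1, 0.7]
width: 0.997
[-3.63811226e-01  5.27399203e-02  1.82563742e+00  4.59120080e-04
  1.27182420e+00 -1.79361029e+00]
```

View pics/w7.png

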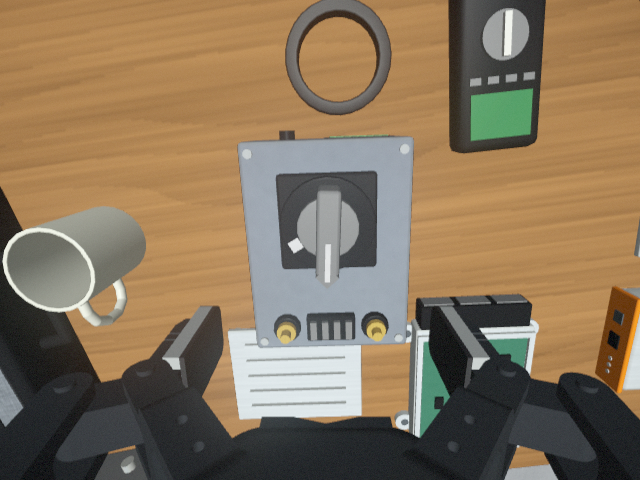

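View pics/d7.png

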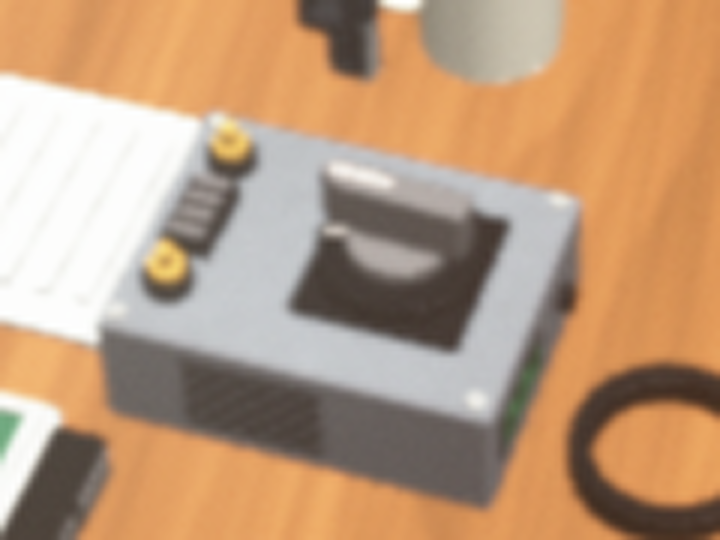

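```bash
python3 - <<'E'
from h import *
np.set_printoptions(precision=4,suppress=True)
W=cam("wrist"); a=onz(W,329,184,.138);b=onz(W,327.5,282,.138); print(a,b,(a+b)/2,np.linalg.norm(a-b)); d=b-a
print(np.degrees(np.arctan2(d[1],d[0])))
s=bot.read_state();print(s["tool_pos"])
p=[onz(W,*q,.078) for q in((239,143),(413,138),(405,344),(259,347))];print(np.array(p))
from scipy.spatial.transform import Rotation as R
print(R.from_rotvec(s["tcp_rot"]).as_matrix())
E
```

```text
[ 0.4941 -0.1696  0.138 ] [ 0.5664 -0.1808  0.138 ] [ 0.5302 -0.1752  0.138 ] 0.0731654164076822
-8.798046259956923
[ 0.5362 -0.1769  0.2695]
[[ 0.4578 -0.2393  0.078 ]
 [ 0.4742 -0.0959  0.078 ]
 [ 0.6679 -0.1174  0.078 ]
 [ 0.6508 -0.2605  0.078 ]]
[[ 0.9902 -0.0053  0.1397]
 [-0.1397  0.0025  0.9902]
 [-0.0056 -1.      0.0017]]
```

```bash
python3 -m jog '[[-1,1,-40,0,85],[-1,1,-80,0,85],[-1,1,-115,0,85],[-1,1,-138,0,85],[-1,1,-138,0,85],[-1,1,-138,0,50],[-1,1,-138,0,20],[-1,1,-138,0,5],[-1,1,-138,0,5],[-1,1,-138,0,5]]' 50; python3 - <<'E'
from h import *
cam("wrist","w8"); cam("side","d8",(245,160,365,260),6)
E
```

```text
time: 9.75
tool_pos: [0.5375, -0.1781, 0.1354]
tcp_rot: [-1.57, 0.109, -0.111]
wrist_force: [-1.3, -4.6, 4.9]
width: 0.206
```

View pics/w8.png

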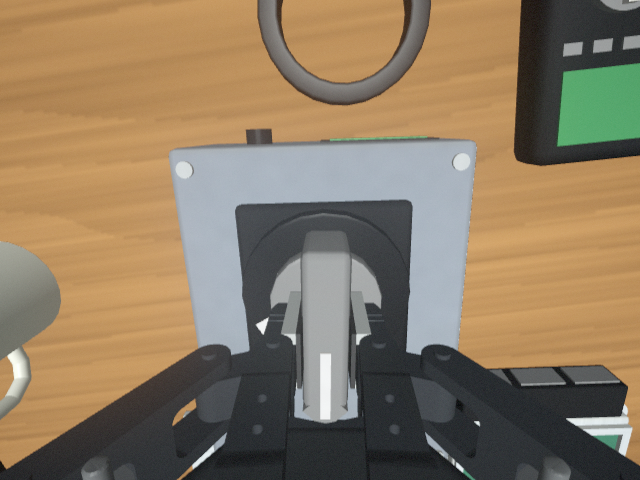

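View pics/d8.png

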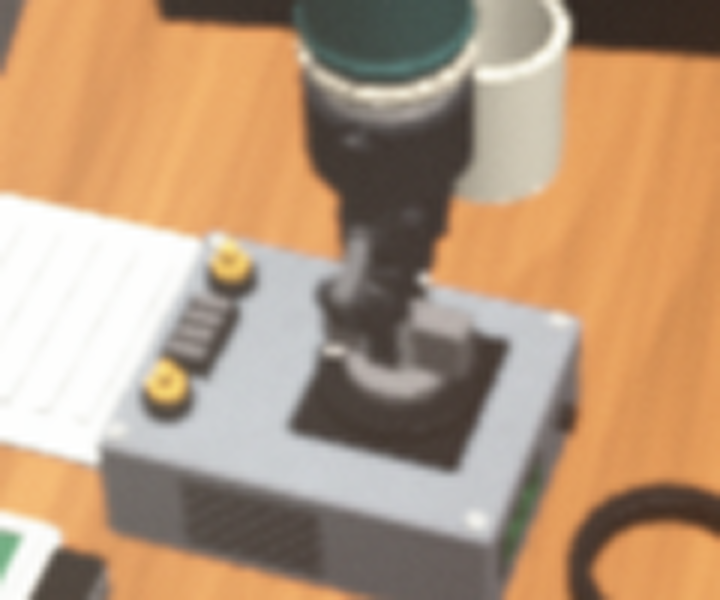

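Gripped, with width 0.206 or about 17.5 mm and the bar between the pads. I turn it clockwise, watching the force.

```bash
python3 -m jog '[[0,0,0,-7,5],[0,0,0,-14,5],[0,-1,0,-21,5],[-1,-1,0,-28,5],[-1,-1,0,-35,5],[-1,-1,0,-42,5],[-1,-2,0,-49,5],[-2,-2,0,-56,5],[-2,-2,0,-62,5],[-2,-2,0,-62,5]]'; python3 - <<'E'
from h import *
cam("wrist","w9"); s=bot.read_state();print(s["torque"],s["wrist_force"])
from scipy.spatial.transform import Rotation as R
m=R.from_rotvec(s["tcp_rot"]).as_matrix();print(np.degrees(np.arctan2(-m[0,2],m[1,2])))
E
```

```text
time: 11.1
tool_pos: [0.537, -0.178, 0.1355]
tcp_rot: [-1.352, 0.944, -0.949]
wrist_force: [2.6, 4.4, 5.0]
width: 0.199
[ 0.62928871 -0.41873408  1.09709083] [4.06139974 3.26572455 5.01145905]
-69.86047628702495
```

View pics/w9.png

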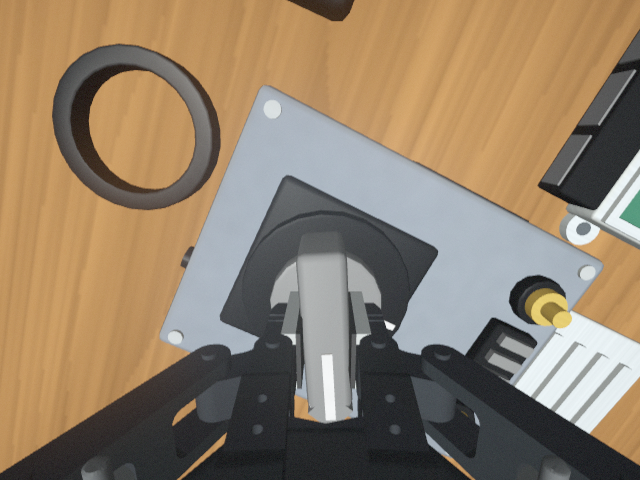

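```bash
python3 -m jog '[[0,0,0,0,5],[0,0,0,3,5],[0,0,0,3,40],[0,0,0,3,85],[0,0,0,3,85],[0,0,0,3,85],[0,0,0,3,85],[0,0,40,3,85],[0,0,90,3,85],[0,0,140,3,85]]'; python3 - <<'E'
from h import *
cam("wrist","w10"); cam("side","d10",(245,180,365,270),6);cam("side","d11",(195,255,335,395),4)
E
```

```text
time: 12.4
tool_pos: [0.5346, -0.1789, 0.2754]
tcp_rot: [-1.373, 0.909, -0.908]
wrist_force: [0.8, -0.4, -0.9]
width: 0.994
```

View pics/w10.png

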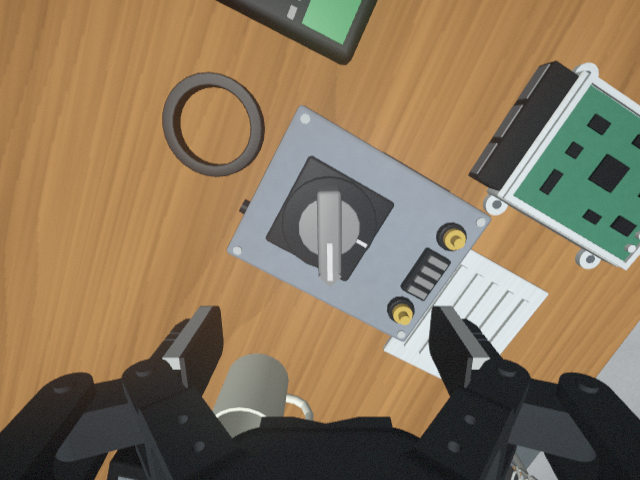

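View pics/d10.png

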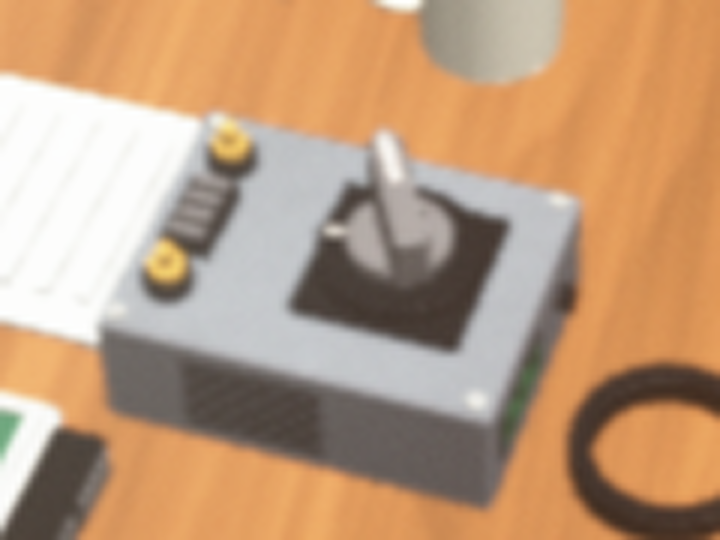

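View pics/d11.png

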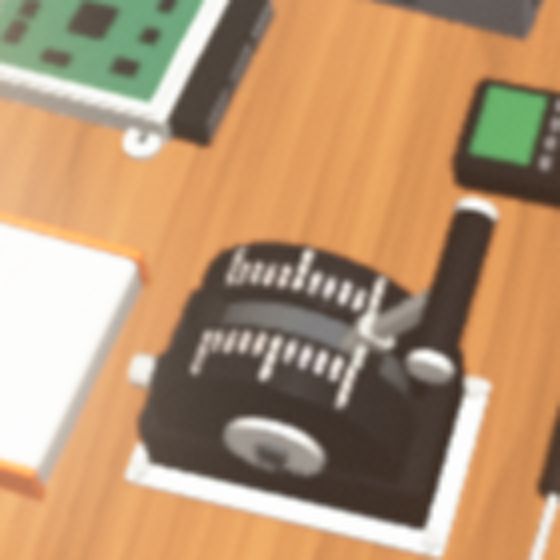

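Measure the switch angle against the box edges in the wrist view.

```bash
python3 - <<'E'
from h import *
np.set_printoptions(precision=4,suppress=True)
W=cam("wrist"); a=onz(W,329,192,.138);b=onz(W,330,281,.138); d=b-a;ya=np.degrees(np.arctan2(d[1],d[0]))
e=onz(W,488,222,.078)-onz(W,305,108,.078);f=onz(W,402,339,.078)-onz(W,233,251,.078)
yb=[np.degrees(np.arctan2(v[1],v[0])) for v in(e,f)]
print(ya,yb,np.linalg.norm(d),np.linalg.norm(e),np.linalg.norm(f)); s=bot.read_state();print(s["tool_pos"])
E
```

```text
-66.18678607091013 [np.float64(-7.512170174666109), np.float64(-7.038745245203459)] 0.07008306412870599 0.19341995868892312 0.19074352088127397
[ 0.5357 -0.1793  0.276 ]
```

The bar is at 59° from the box axis, so the switch is on within reading error. The 1.1 N m torque at the stop supports that. Back to the throttle.

```bash
python3 -m jog '[[0,10,40,0,85],[-10,60,45,-5,85],[-20,110,45,-10,85],[-32,160,45,-15,85],[-44,210,45,-20,85],[-56,260,45,-25,85],[-68,310,45,-25,85],[-86,360,45,-25,85],[-86,378,45,-25,85],[-86,378,45,-25,85]]' 25; python3 - <<'E'
from h import *
cam("wrist","w12"); s=bot.read_state();print(s["tool_pos"])
E
```

```text
time: 13.85
tool_pos: [0.4484, 0.1995, 0.3176]
tcp_rot: [-1.197, 1.234, -1.233]
wrist_force: [0.8, -0.5, -0.1]
width: 0.992
[0.44876166 0.19856926 0.3179051 ]
```

View pics/w12.png

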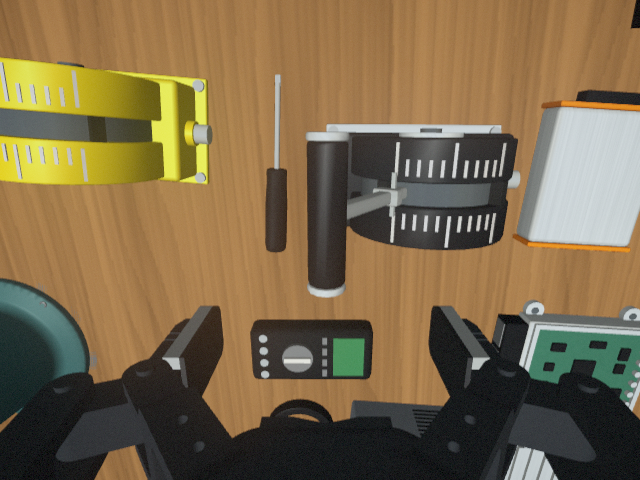

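The bar, at columns 308-348, is centred between the fingers and still at idle. Down and grip.

```bash
python3 -m jog '[[0,0,-35,0,85],[0,0,-65,0,85],[0,0,-88,0,85],[0,0,-88,0,85],[0,0,-88,0,50],[0,0,-88,0,20],[0,0,-88,0,10],[0,0,-88,0,10],[0,0,-88,0,10],[0,0,-88,0,10]]' 25
```

```text
time: 15.15
tool_pos: [0.449, 0.1992, 0.2322]
tcp_rot: [-1.192, 1.235, -1.235]
wrist_force: [-4.1, -1.4, 6.1]
width: 0.27
```

```bash
python3 -m jog '[[15,-1,9,0,10],[31,-1,17,0,10],[47,-2,23,0,10],[64,-3,27,0,10],[81,-3,30,0,10],[99,-4,31,0,10],[116,-5,30,0,10],[133,-5,27,0,10],[140,-6,26,0,10],[140,-6,26,0,10]]';  python3 - <<'E'
from h import *
cam("side","d13",(205,295,325,375),6);cam("scene","s13",(380,260,500,370),6);cam("wrist","w13")
print(bot.read_state()["tool_pos"])
E
```

```text
time: 16.4
tool_pos: [0.5885, 0.1936, 0.2561]
tcp_rot: [-1.193, 1.237, -1.233]
wrist_force: [-3.0, 3.5, -3.8]
width: 0.271
[0.58852391 0.19356999 0.25613731]
```

View pics/d13.png

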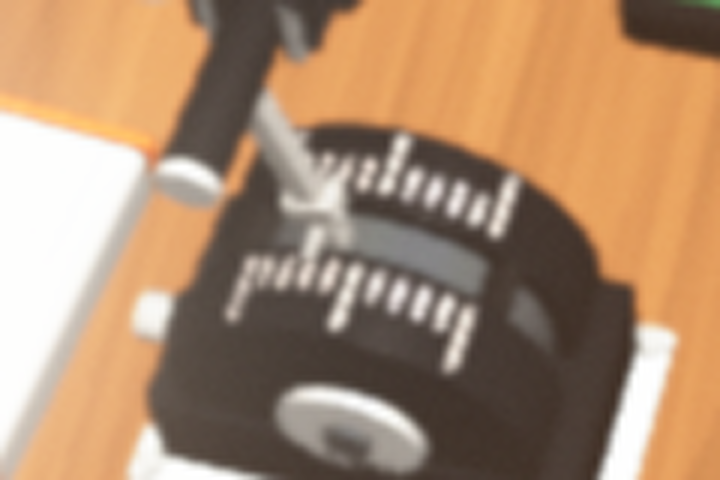

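View pics/s13.png

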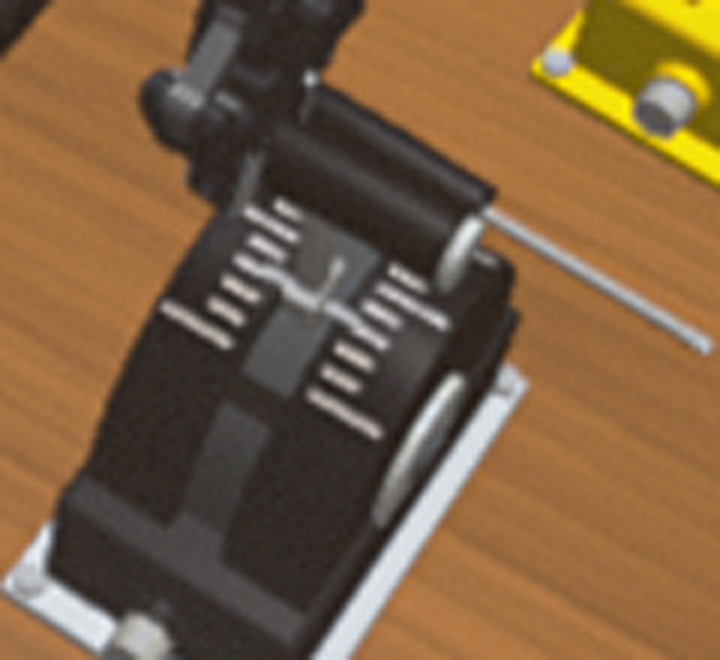

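In the scene view the pointer tip (360,320) lies at the fourth mark from 100, which is mark 70. Kinematics gives 0.836 rad. Release and retreat.

```bash
python3 -m jog '[[0,0,0,0,10],[0,0,0,0,50],[0,0,0,0,85],[0,0,0,0,85],[0,0,0,0,85],[0,0,0,0,85],[0,0,30,0,85],[0,0,70,0,85],[0,0,110,0,85],[0,0,110,0,85]]';  python3 -m jog '[[0,-30,0,0,85],[0,-60,0,0,85],[0,-90,0,0,85],[0,-120,0,0,85],[0,-120,0,0,85],[0,-120,0,0,85],[0,-120,0,0,85],[0,-120,0,0,85],[0,-120,0,0,85],[0,-120,0,0,85]]';  python3 - <<'E'
from h import *
cam("side","d14",(205,275,325,375),6);cam("scene","s14",(380,260,500,370),6);cam("side","full14");cam("scene","sfull14")
E
```

```text
time: 17.8
tool_pos: [0.5908, 0.1935, 0.3725]
tcp_rot: [-1.185, 1.23, -1.237]
wrist_force: [-0.1, 0.3, -0.4]
width: 0.998
time: 19.05
tool_pos: [0.589, 0.0733, 0.3673]
tcp_rot: [-1.193, 1.235, -1.235]
wrist_force: [1.4, 0.2, -0.6]
width: 0.995
```

View pics/d14.png

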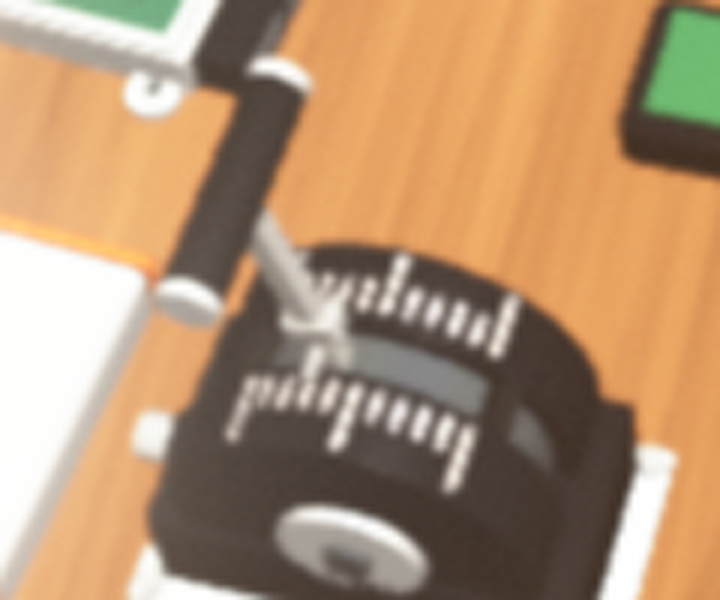

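View pics/s14.png

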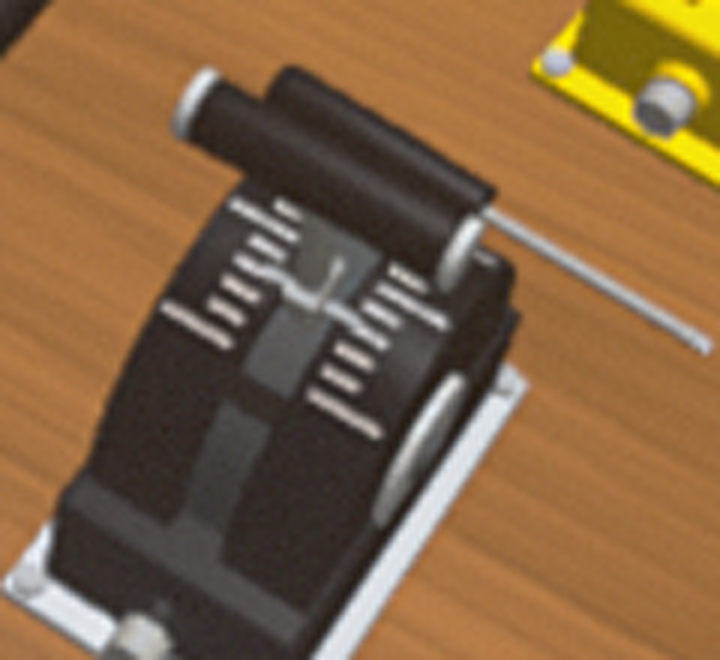

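View pics/full14.png

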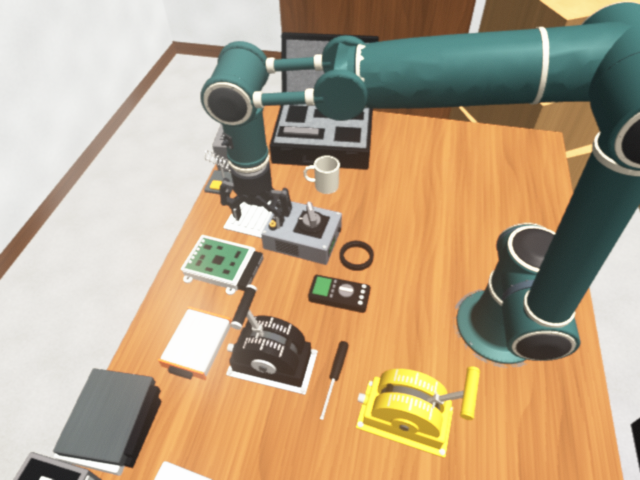

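```bash
python3 - <<'E'
from h import *
S=cam("scene");D=cam("side")
s=lambda u,v:((u+.5)/6-.5+380,(v+.5)/6-.5+260)
d=lambda u,v:((u+.5)/6-.5+205,(v+.5)/6-.5+275)
a=tri(S,s(197,103),D,d(280,77));b=tri(S,s(462,255),D,d(188,300));m=(a[0]+b[0])/2
print(a,b,m); x=m[0]-.5487; print(.6+np.arctan2(x,m[2]-.078), .6+np.arcsin(x/.175))
E
```

```text
(array([0.58877889, 0.17445581, 0.25237601]), np.float64(0.0008014518201527797)) (array([0.59269379, 0.26739792, 0.25100731]), np.float64(0.0004874726588817221)) [0.59073634 0.22092687 0.25169166]
0.8374512787200399 0.8425797559071767
```

Lever at about 0.84 rad. Handing in.

```bash
python3 -c "
from workcell import bot
print(bot.finish_job())"
```

```text
the job is handed in; nothing more can be done
None
```

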